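# Show which brick closes the course, and where

## Task

Show me which cut brick finishes the dry-laid wall and where it goes. First point at the loose half brick lying on the boards: hold your fingertips just above its middle, two or three centimetres clear, for at least two seconds; then point in the same way at the middle of the empty place at the end of the wall's upper course, and finish there, still pointing. Touch and move nothing, and on the way keep your hand high over the other loose pieces and the laid bricks, so that nobody thinks you mean one of them.

Things in the scene. Friction and masses are not known exactly. Their poses are not given: they have to be found in the camera images.
- half: The loose half brick: worn brown clay, 108 mm (its x) by 109 mm (its y) by 54 mm high, one end broken rough (the roughness stands out 3 mm at +y), lying flat on the boards on the robot's side of the wall. Origin: centre of its underside, z up. All bricks here are of the same clay with smears of old mortar, and only their sizes and places differ.
- gap: The empty place in the wall's upper course, a space and not an object: 108 mm (its x, through the wall) by 109 mm (its y, along the wall). Origin: centre of its floor, which is the top of a lower brick 54 mm above the boards. The upper course's tops are 54 mm above this origin. On one side along y, the upper whole brick begins 64.5 mm from the origin; the other three sides are open. It may be at either end of the wall.
- course: The lower course of the dry-laid wall: two whole bricks end to end, 466 mm long (its y) by 108 mm (its x) by 54 mm high, on the boards and running roughly crosswise to the robot. It does not move. Origin: centre of its underside. The upper course on it is, from one end, half brick, whole brick, empty place (or the other way round), with 10 mm joints; its tops are 108 mm above the boards.
- set_whole: The whole brick in the middle of the upper course, 228 mm (its y) by 108 mm (its x) by 54 mm, lying loose on the lower course. Origin: centre of its underside.
- set_half: The half brick already in place at the other end of the upper course, 109 mm by 108 mm by 54 mm, lying loose on the lower course; not the one meant. Origin: centre of its underside, 54 mm above the boards.
- three_quarter: Loose three-quarter brick lying on the boards, 171 mm (its y) by 108 mm (its x) by 54 mm high, one end broken; not the one meant. Origin: centre of its underside.
- closer: Loose brick split lengthwise (a closer) lying on the boards, 228 mm (its y) by 51 mm (its x) by 54 mm high; not the one meant. Origin: centre of its underside.
- tape: Tape measure standing on the whole brick of the upper course, about 36 mm (x) by 85 mm (y, with its hook) by 61 mm high, so its top is 169 mm above the boards. Origin: centre of its underside.
- hammer: Brick hammer lying at the right-hand side, 290 mm long along its x, head at +x and 140 mm across, 30 mm high. Origin: on the boards below mid-handle.
- bolster: Bolster chisel lying at the left-hand side, 210 mm long along its x, blade 75 mm wide at +x, 28 mm high. Origin: below its shaft, about its middle.
- brush: Wire brush lying bristles down to the left, 280 mm long along its x, head at +x, 47 mm high. Origin: on the boards where handle and head meet.
- mug: White mug, 82 mm in diameter and 85 mm high, near right; its handle at +y stands out about 35 mm. Origin: centre of its underside.
- pencil: Flat carpenter's pencil, 166 mm long along its x, 15 mm by 8 mm, lying near the wire brush on the left. Origin: centre of its underside.

How it is judged:
By the outcome, as a careful person would: the job done as asked, in the order asked, and still so for the second after the job is handed in, with the robot touching nothing.
It also fails if it takes over 48 s, if anything falls off the work surface, if the arm or the gripper's body presses on something with over 40 N, if the wrist force passes 120 N, or if a joint passes its speed limit or range.

## Robot

A 6-joint arm with a two-finger parallel gripper is mounted at the origin on the work surface. World frame = base frame: x ahead of the robot, y to its left, z up, the work surface at z = 0. Lengths are in mm, angles in rad, forces in N, time in s.
With the tool pointing down it reaches from about 350 to 975 mm from the base axis. Payload 7.1 kg.
Tool frame: the origin (TCP) lies on the mounting face of the last link; the fingertips stand 182 mm ahead of it and the grasp point (between the pads) lies 163 mm ahead of it (ctrl.finger_overhang is the distance from the TCP to the fingertips, in mm); z points along the fingers, y is the direction in which the jaws open and shut (so a half turn about z gives the same grasp; the last joint's range is limited). The gripper opens to 88 mm and grips with 3 to 60 N. Pads are 20 mm wide; open, the fingers measure 115 mm over their backs; the gripper's body (75 mm by 178 mm) begins 61 mm behind the grasp point.
Start: joints at [1.277, 0.423, 1.63, -0, 1.089, -0.019], TCP at [169.565, 601.543, 404.675] pointing down, gripper open.
Joint ranges: [-3, 3], [-0.9, 2.11], [0.09, 2.58], [-1.31, 4.45], [0.11, 2.69], [-2.54, 2.54]. Speed limits (rad/s): [2.39, 2.39, 3.01, 3.14, 3.14, 3.14].

## Interface

Orientations are given as a rotation vector (axis times angle).
In Python, from workcell import ctrl, viewer, recognise gives the robot as it stands.
- The arm moves only by the shell command python3 -m handwheel 'ROWS'. ROWS is JSON, a list of rows, each an object of numbers: "gripper": the closure, from 0 (fully open) to 1 (shut); "tx", "ty", "tz": the shift along the tool's x, y, z in m; "rx", "ry", "rz": the turn, a rotation vector about the tool's x, y, z in degrees. In form: [{"gripper": .., "tx": .., "ty": .., "tz": .., "rx": .., "ry": .., "rz": ..}, ...]. A call has 1 to 8 rows; each row shifts and turns the commanded pose from where the row before left it, along the tool's axes as they then stand; what a row does not reach is not made up. A row lasts 1/8 s, in which the tool goes at most 62.5 mm and 10.7 degrees, less where a joint would pass 70% of its speed; a pose out of reach is approached as far as the arm can. A call with a gripper value outside its range is refused whole. The fingers move at their own pace and stop on an object; the grip force is fixed at half the most. Time passes only in rows, so rows that do not move let the fingers close. It gives the time, the measured TCP pose, the force and the opening at its end, in the units of the state.
- ctrl.get_obs(): the state, without advancing time (a new reading comes with each control period).
- viewer.get_image(name): name is "side" or "top" or "wrist"; returns a dict with "image" (384x512x3 uint8, red, green, blue), "range_z" (384x512 float32, mm along the optical axis (not along the pixel's ray), 0 where there is no reading), "vfov" (degrees; the focal length in pixels is half the picture's height over the tangent of half this angle, whatever the lens; pixels are square), "cx", "cy" (the principal point, pixels), "extrinsics" (4x4, takes a point from world to camera coordinates); the wrist camera has in their place "T_tool_cam" (4x4, takes a point from camera to tool coordinates, whose origin is the TCP and whose axes are the flange's). Camera axes: x right, y up, looking along -z (the intrinsics and any distortion apply to the point x, -y, -z); pixel columns grow to the right and rows downward; lengths in mm; the calibration is good to about 2 mm. A picture is of the moment at which its call begins: read the wrist's pose just before it.
- ctrl.close_job(): hands the job in, once; it reports no verdict.
Trained networks look in a picture, given as the dict that the camera call returned (one of the last four; its "shot" number tells which), for a name from the list of things; names that differ only in an ending like _2 or _b are one class to them, and where a whole thing is asked for, a point or a joint stands for the part that bears it (a point fixed in the world has none). Each returns a list of dicts, best first, with "p" (0 to 1); they miss things now and then, are a little off and sometimes report something else, mostly with a low value. They report only what shows in the picture. A call takes as long as a camera call.
- recognise(picture, name): "xy" ([column, row] as shares, 0 to 1, of the picture: columns of its width, rows of its height, amid what is visible of it).
The state is a dict: "t": time; "qpos": joint angles; "qvel": joint speeds; "joint_torque": joint torques, N m; "ee_pos": TCP position; "orientation": TCP orientation; "ft_force": force on the tool from outside, world axes, zero at the start; "moment": the same for the moment, N m; "width": finger opening in mm.
Only numpy, scipy, OpenCV 4.12 (cv2) and the standard library are available. Lean on these libraries where they do the work, as an engineer would, in place of code of your own. Each camera call takes 0.05 s, during which the arm holds its last target.

## Working session

There is one attempt and no reset: what is moved stays moved. The work goes in short steps, Python scripts to look and compute and a shell command to move; the robot and the scene stay as the last step left them, time stands still between calls to the robot, and variables do not carry over. Pictures are saved under pics/ and viewed, and the job is handed in when it is done.

```bash
mkdir -p pics
cat > h.py <<'E'
import numpy as np,cv2
from workcell import ctrl,viewer,recognise
from scipy.spatial.transform import Rotation as R
def shot(n):
    o=ctrl.get_obs(); d=viewer.get_image(n)
    return o,d
def world(d,o=None):
    h,w=d['range_z'].shape; f=h/2/np.tan(np.radians(d['vfov'])/2)
    v,u=np.mgrid[0:h,0:w]; z=d['range_z']
    P=np.stack([(u-d['cx'])/f*z,-(v-d['cy'])/f*z,-z,np.ones_like(z)],-1)
    if 'extrinsics' in d: T=np.linalg.inv(np.array(d['extrinsics']))
    else:
        W=np.eye(4);W[:3,:3]=R.from_rotvec(o['orientation']).as_matrix();W[:3,3]=o['ee_pos'];T=W@np.array(d['T_tool_cam'])
    return (P@T.T)[...,:3]
E
python3 - <<'E'
from h import *
o=ctrl.get_obs();print(o)
for n in ['top','side']:
    o,d=shot(n);print([ (k,d[k]) for k in d if k not in('image','range_z')])
    cv2.imwrite(f'pics/{n}0.png',d['image'][...,::-1])
    np.savez(f'{n}0.npz',W=world(d,o))
    W=world(d,o)
    for q in ['half','gap','course','set_whole','set_half','three_quarter','closer','tape']:
        for r in recognise(d,q)[:3]:
            c=r['xy'][0]*512;w=r['xy'][1]*384
            print(n,q,round(r['p'],2),int(c),int(w),W[min(int(w),383),min(int(c),511)].round())
E
```

```text
{'t': 0.0, 'qpos': array([ 1.27693162e+00,  4.23803303e-01,  1.63065693e+00,  1.50879242e-05,
        1.08862093e+00, -1.89796949e-02]), 'qvel': array([-0.00057375, -0.00197837, -0.00036597, -0.00027406,  0.00091888,
        0.00035172]), 'joint_torque': array([ 2.32723563e-03, -5.44649756e+01, -2.73669899e+01,  6.44992408e-02,
        2.29331141e-02, -1.07531353e-04]), 'ee_pos': array([169.5303062 , 601.28591938, 403.93793221]), 'orientation': array([-4.30407414e-01, -3.11172117e+00,  2.30615671e-03]), 'ft_force': array([-0.52492406, -0.56505304,  0.30028125]), 'moment': array([-0.00233547, -0.03683141, -0.01787896]), 'width': 88.25846357034689}
[('vfov', 48.807050139615136), ('cx', 252.17479145455485), ('cy', 184.19542491213764), ('extrinsics', array([[ 8.12648885e-03, -9.99878926e-01, -1.32700003e-02,
         1.74443464e+01],
       [ 9.82350795e-01,  5.50267766e-03,  1.86966940e-01,
        -5.09343523e+02],
       [-1.86871283e-01, -1.45551801e-02,  9.82276575e-01,
        -1.29386189e+03],
       [ 0.00000000e+00,  0.00000000e+00,  0.00000000e+00,
         1.00000000e+00]])), 
[... 511 characters left out ...]
967e-03,
        -4.94382526e+02],
       [ 2.18243574e-01,  6.03085390e-01,  7.67240350e-01,
        -1.86236788e+02],
       [-2.59126337e-01, -7.22158617e-01,  6.41358304e-01,
        -1.26451632e+03],
       [ 0.00000000e+00,  0.00000000e+00,  0.00000000e+00,
         1.00000000e+00]])), ('shot', 2)]
side half 0.65 231 213 [444. -32.  55.]
side course 0.67 300 226 [ 622. -158.   55.]
side set_whole 0.65 289 191 [628. -55. 110.]
side set_whole 0.22 172 150 [349. 443.  10.]
side set_half 0.95 256 154 [601. 169. 110.]
side three_quarter 0.69 244 276 [ 402. -280.   54.]
side closer 0.93 204 170 [420. 206.  60.]
side tape 0.9 283 169 [629.   1. 156.]
side tape 0.34 243 276 [ 398. -282.   58.]
```

View pics/top0.png

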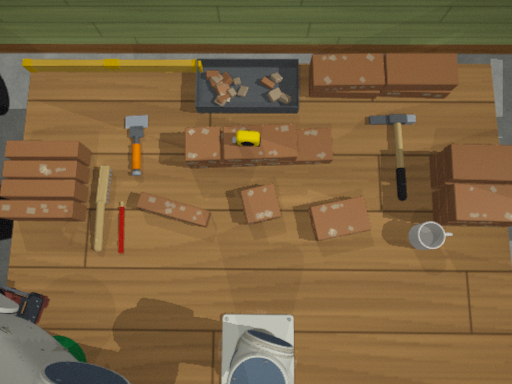

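View pics/side0.png

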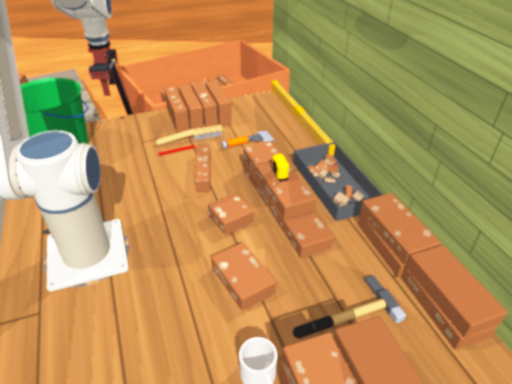

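Run:
```python
import numpy as np,cv2
for n in ['top','side']:
    W=np.load(n+'0.npz')['W'];x,y,z=W[...,0],W[...,1],W[...,2]
    def rect(m,name):
        k,l,s,_=cv2.connectedComponentsWithStats(m.astype('uint8'),connectivity=4)
        for i in range(1,k):
            if s[i,4]>150:
                p=W[l==i][:,:2].astype('float32');print(n,name,s[i,4],cv2.minAreaRect(p),np.median(W[l==i][:,2]).round(1))
    rect((z>44)&(z<64)&(x<535)&(x>330),'low')
    rect((z>44)&(z<64)&(x>535)&(x<720)&(abs(y)<400),'lowcourse')
    rect((z>98)&(z<118)&(x>535)&(x<720),'up')
```

```text
top low 1182 ((448.3927001953125, -4.678375244140625), (108.34669494628906, 111.06278228759766), 13.020565032958984) 53.2
top low 1169 ((428.87567138671875, 269.44110107421875), (228.39637756347656, 51.19002914428711), 74.69084930419922) 53.4
top low 1911 ((403.4440612792969, -253.5482635498047), (108.9610595703125, 173.10940551757812), 11.937357902526855) 53.0
top lowcourse 1205 ((638.2288208007812, -121.46732330322266), (109.69512939453125, 227.7375030517578), 2.540727376937866) 52.9
top lowcourse 189 ((627.6494750976562, 115.4871826171875), (108.90437316894531, 220.9239044189453), 2.510425329208374) 52.8
top up 2139 ((633.8440551757812, -2.3679580688476562), (110.12381744384766, 228.0463409423828), 2.448807716369629) 107.2
top up 1192 ((625.770751953125, 175.30551147460938), (110.6635971069336, 108.9247817993164), 2.1702048778533936) 107.3
top up 1249 ((605.810546875, 674.1726684570312), (231.55892944335938, 54.767799377441406), 89.95093536376953) 107.4
top up 793 ((551.5818481445312, 672.8857421875), (33.60731887817383, 228.8129425048828), 0.3856832981109619) 107.4
side low 548 ((429.36181640625, 267.22027587890625), (230.9965362548828, 49.25829315185547), 74.67142486572266) 57.0
side low 879 ((449.3826904296875, -6.305290222167969), (108.4526138305664, 114.73169708251953), 13.697993278503418) 56.5
side low 2079 ((405.30255126953125, -254.98568725585938), (109.28922271728516, 172.88768005371094), 12.29289436340332) 56.1
side lowcourse 1369 ((634.5700073242188, -6.7757720947265625), (109.34996032714844, 461.7073669433594), 2.540217638015747) 56.1
side up 354 ((607.7666015625, 673.4785766601562), (55.09291458129883, 235.97589111328125), 0.6210758686065674) 111.5
side up 220 ((553.179443359375, 674.603515625), (36.9588737487793, 237.58265686035156), 0.29019680619239807) 111.4
side up 1940 ((632.350830078125, 56.67533874511719), (110.28787994384766, 352.044921875), 2.3204221725463867) 110.5
```

The top view shows:
- the half brick at about pixel (260, 203), with its centre at world (448.4, -4.7)
- the wall's half brick at (203, 145) and the tape at (247, 138)
- the empty upper place at the right-hand end, about (315, 145)

The side view agrees. By extension from the whole brick, the gap centre is about (641.9, -180.7).

I'll swing round the base with the fingers shut and high.

```bash
cat >> h.py <<'E'
def plan(tx,ty,n,dturn):
    o=ctrl.get_obs();Rm=R.from_rotvec(o['orientation']);p=o['ee_pos'].copy()
    r0,a0=np.hypot(p[0],p[1]),np.arctan2(p[1],p[0]);r1,a1=np.hypot(tx,ty),np.arctan2(ty,tx)
    print('tooly az',np.degrees(np.arctan2(Rm.as_matrix()[1,1],Rm.as_matrix()[0,1])),'az',np.degrees([a0,a1]),Rm.as_matrix()[:,2])
    for i in range(1,n+1):
        r=r0+(r1-r0)*i/n;a=a0+(a1-a0)*i/n
        q=np.array([r*np.cos(a),r*np.sin(a),p[2]])
        print(i,(Rm.inv().apply(q-p)/1000).round(4),q.round()); p=q
        Rm=Rm*R.from_rotvec([0,0,np.radians(dturn)])
E
python3 - <<'E'
from h import *
plan(448.4,-4.7,16,74.7/16)
E
```

```text
tooly az 74.25520754685553 az [74.25677484 -0.60053591] [-8.32480170e-06 -4.07412039e-05 -9.99999999e-01]
1 [-0.0501 -0.0131  0.    ] [214. 575. 405.]
2 [-0.0492 -0.0131  0.    ] [256. 546. 405.]
3 [-0.0483 -0.013   0.    ] [294. 514. 405.]
4 [-0.0474 -0.013   0.    ] [329. 479. 405.]
5 [-0.0465 -0.013   0.    ] [360. 442. 405.]
6 [-0.0456 -0.0129  0.    ] [387. 403. 405.]
7 [-0.0447 -0.0129  0.    ] [410. 363. 405.]
8 [-0.0438 -0.0129  0.    ] [430. 322. 405.]
9 [-0.0429 -0.0128  0.    ] [445. 280. 405.]
10 [-0.042  -0.0128  0.    ] [457. 237. 405.]
11 [-0.0411 -0.0128  0.    ] [464. 195. 405.]
12 [-0.0402 -0.0128  0.    ] [468. 153. 405.]
13 [-0.0393 -0.0127  0.    ] [468. 112. 405.]
14 [-0.0383 -0.0127  0.    ] [465.  72. 405.]
15 [-0.0374 -0.0127  0.    ] [458.  33. 405.]
16 [-0.0365 -0.0126  0.    ] [448.  -5. 405.]
```

```bash
python3 -m handwheel '[{"gripper":1,"tx":-0.050,"ty":-0.013,"tz":-0.01,"rz":4.7},{"gripper":1,"tx":-0.049,"ty":-0.013,"tz":-0.01,"rz":4.7},{"gripper":1,"tx":-0.048,"ty":-0.013,"tz":-0.01,"rz":4.7},{"gripper":1,"tx":-0.047,"ty":-0.013,"rz":4.7},{"gripper":1,"tx":-0.0465,"ty":-0.013,"rz":4.7},{"gripper":1,"tx":-0.0455,"ty":-0.013,"rz":4.7},{"gripper":1,"tx":-0.0445,"ty":-0.013,"rz":4.7},{"gripper":1,"tx":-0.044,"ty":-0.013,"rz":4.7}]'
```

```text
$[0]: bad value
```

```bash
python3 -m handwheel '[{"gripper":1,"tx":-0.043,"ty":-0.013,"rz":4.7},{"gripper":1,"tx":-0.042,"ty":-0.013,"rz":4.7},{"gripper":1,"tx":-0.041,"ty":-0.013,"rz":4.7},{"gripper":1,"tx":-0.040,"ty":-0.013,"rz":4.7},{"gripper":1,"tx":-0.039,"ty":-0.013,"rz":4.7},{"gripper":1,"tx":-0.038,"ty":-0.013,"rz":4.7},{"gripper":1,"tx":-0.037,"ty":-0.013,"rz":4.7},{"gripper":1,"tx":-0.0365,"ty":-0.0125,"rz":4.7}]'
python3 - <<'E'
from h import *
o,d=shot('wrist');plan(448.4,-4.7,1,0)
W=world(d,o);cv2.imwrite('pics/w1.png',d['image'][...,::-1])
z=W[...,2];m=(z>44)&(z<64)&(W[...,0]<540)
k,l,s,_=cv2.connectedComponentsWithStats(m.astype('uint8'),connectivity=4)
for i in range(1,k):
    if s[i,4]>1000: print(s[i],cv2.minAreaRect(W[l==i][:,:2].astype('float32')),np.median(W[l==i][:,2]))
for r in recognise(d,'half'): print(r)
print(ctrl.finger_overhang)
E
```

```text
tooly az 74.25555538363841 az [74.25842937 -0.60053591] [-2.04395895e-05 -1.63802950e-05 -1.00000000e+00]
1 [-0.4329 -0.5078  0.    ] [448.  -5. 405.]
182.0$[0]: bad value
```

Both calls were refused whole, so nothing moved. I'll check the format with one small row that has every key.

```bash
python3 -m handwheel '[{"gripper":1.0,"tx":0.0,"ty":0.0,"tz":-0.01,"rx":0.0,"ry":0.0,"rz":0.0}]'
```

```text
t: 1.12
ee_pos: [169.5, 601.3, 414.3]
orientation: [-0.43, -3.112, 0.003]
ft_force: [-0.3, 0.4, 0.4]
width: 81.3
```

```bash
python3 -m handwheel '[{"gripper":1.0,"tx":-0.050,"ty":-0.013,"tz":-0.01,"rx":0.0,"ry":0.0,"rz":4.7},{"gripper":1.0,"tx":-0.049,"ty":-0.013,"tz":-0.01,"rx":0.0,"ry":0.0,"rz":4.7},{"gripper":1.0,"tx":-0.048,"ty":-0.013,"tz":-0.01,"rx":0.0,"ry":0.0,"rz":4.7},{"gripper":1.0,"tx":-0.047,"ty":-0.013,"tz":0.0,"rx":0.0,"ry":0.0,"rz":4.7},{"gripper":1.0,"tx":-0.0465,"ty":-0.013,"tz":0.0,"rx":0.0,"ry":0.0,"rz":4.7},{"gripper":1.0,"tx":-0.0455,"ty":-0.013,"tz":0.0,"rx":0.0,"ry":0.0,"rz":4.7},{"gripper":1.0,"tx":-0.0445,"ty":-0.013,"tz":0.0,"rx":0.0,"ry":0.0,"rz":4.7},{"gripper":1.0,"tx":-0.044,"ty":-0.013,"tz":0.0,"rx":0.0,"ry":0.0,"rz":4.7}]'
```

```text
t: 2.12
ee_pos: [428.9, 320.3, 445.6]
orientation: [1.414, 2.805, 0.002]
ft_force: [0.2, 0.3, 0.4]
width: 2.5
```

```bash
python3 -m handwheel '[{"gripper":1.0,"tx":-0.043,"ty":-0.013,"tz":0.0,"rx":0.0,"ry":0.0,"rz":4.7},{"gripper":1.0,"tx":-0.042,"ty":-0.013,"tz":0.0,"rx":0.0,"ry":0.0,"rz":4.7},{"gripper":1.0,"tx":-0.041,"ty":-0.013,"tz":0.0,"rx":0.0,"ry":0.0,"rz":4.7},{"gripper":1.0,"tx":-0.040,"ty":-0.013,"tz":0.0,"rx":0.0,"ry":0.0,"rz":4.7},{"gripper":1.0,"tx":-0.039,"ty":-0.013,"tz":0.0,"rx":0.0,"ry":0.0,"rz":4.7},{"gripper":1.0,"tx":-0.038,"ty":-0.013,"tz":0.0,"rx":0.0,"ry":0.0,"rz":4.7},{"gripper":1.0,"tx":-0.037,"ty":-0.013,"tz":0.0,"rx":0.0,"ry":0.0,"rz":4.7},{"gripper":1.0,"tx":-0.0365,"ty":-0.0125,"tz":0.0,"rx":0.0,"ry":0.0,"rz":4.7}]'
python3 - <<'E'
from h import *
o,d=shot('wrist');plan(448.4,-4.7,1,0);print(o['t'],o['ee_pos'])
W=world(d,o);cv2.imwrite('pics/w1.png',d['image'][...,::-1])
z=W[...,2];m=(z>44)&(z<64)&(W[...,0]<540)
k,l,s,_=cv2.connectedComponentsWithStats(m.astype('uint8'),connectivity=4)
for i in range(1,k):
    if s[i,4]>1000: print(s[i],cv2.minAreaRect(W[l==i][:,:2].astype('float32')),np.median(W[l==i][:,2]))
for r in recognise(d,'half'): print(r)
E
```

```text
t: 3.12
ee_pos: [443.0, -5.6, 445.5]
orientation: [2.242, 2.199, 0.002]
ft_force: [0.1, -0.1, -0.3]
width: 0.4
tooly az -1.3294363977123556 az [-1.03728421 -0.60053591] [ 4.60717755e-05 -1.84454350e-03 -9.99998298e-01]
1 [ 0.0035  0.0066 -0.    ] [448.  -5. 445.]
3.125 [442.95268971  -5.62365779 445.54506232]
[ 200    0   49   48 1854] ((406.115478515625, 185.11212158203125), (53.692909240722656, 51.43792724609375), 75.22634887695312) 53.24735363003808
[ 214  124   90   90 5708] ((448.4952392578125, -5.207572937011719), (108.16110229492188, 110.8158950805664), 13.162592887878418) 53.381861432252066
{'xy': [0.5078, 0.4404], 'p': 0.76}
```

View pics/w1.png

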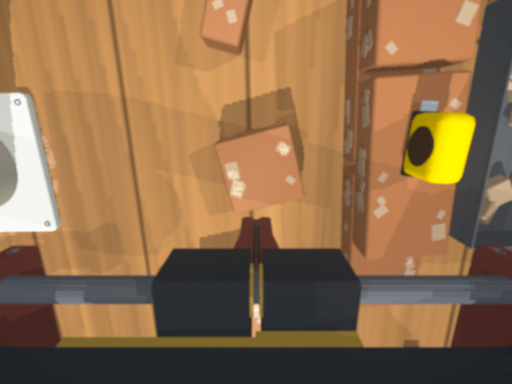

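The wrist view shows the half brick at about pixel (260, 167), and it measures (448.5, -5.2), in agreement with the top view. Next I'll let the arm settle and read its offset.

```bash
python3 -m handwheel '[{"gripper":1.0,"tx":0.0,"ty":0.0,"tz":0.05,"rx":0.0,"ry":0.0,"rz":0.0},{"gripper":1.0,"tx":0.0,"ty":0.0,"tz":0.05,"rx":0.0,"ry":0.0,"rz":0.0},{"gripper":1.0,"tx":0.0,"ty":0.0,"tz":0.03,"rx":0.0,"ry":0.0,"rz":0.0},{"gripper":1.0,"tx":0.0,"ty":0.0,"tz":0.0,"rx":0.0,"ry":0.0,"rz":0.0}]'
python3 - <<'E'
from h import *
plan(448.5,-5,1,0);print(ctrl.get_obs()['ee_pos'])
E
```

```text
t: 3.72
ee_pos: [442.8, -3.8, 313.5]
orientation: [-2.237, -2.202, 0.004]
ft_force: [-0.5, -0.2, 0.1]
width: 0.5
tooly az -0.8946470878260677 az [-0.49807223 -0.63872248] [-3.93030780e-03  3.12400026e-04 -9.99992228e-01]
1 [-0.0011  0.0057 -0.    ] [448.  -5. 313.]
[442.77603822  -3.84914924 313.45311287]
```

```bash
python3 -m handwheel '[{"gripper":1.0,"tx":-0.001,"ty":0.006,"tz":0.03,"rx":0.0,"ry":0.0,"rz":0.0},{"gripper":1.0,"tx":0.0,"ty":0.0,"tz":0.022,"rx":0.0,"ry":0.0,"rz":0.0},{"gripper":1.0,"tx":0.0,"ty":0.0,"tz":0.0,"rx":0.0,"ry":0.0,"rz":0.0},{"gripper":1.0,"tx":0.0,"ty":0.0,"tz":0.0,"rx":0.0,"ry":0.0,"rz":0.0}]'
python3 - <<'E'
from h import *
plan(448.5,-5,1,0);o=ctrl.get_obs();print(o['ee_pos']+182*R.from_rotvec(o['orientation']).as_matrix()[:,2],abs(o['qvel']).max())
E
```

```text
t: 4.22
ee_pos: [449.9, -5.3, 264.2]
orientation: [2.238, 2.202, 0.003]
ft_force: [-0.2, -0.2, 0.5]
width: 0.5
tooly az -0.9247399924110152 az [-0.67544547 -0.63872248] [ 2.27891109e-03 -4.36792829e-05 -9.99997402e-01]
1 [ 0.0003 -0.0014 -0.    ] [448.  -5. 264.]
[450.29742653  -5.31174843  82.15530787] 0.008881216729430695
```

```bash
for i in 1; do python3 -m handwheel '[{"gripper":1.0,"tx":0.0,"ty":-0.0015,"tz":0.003,"rx":0.0,"ry":0.0,"rz":0.0},{"gripper":1.0,"tx":0.0,"ty":0.0,"tz":0.0,"rx":0.0,"ry":0.0,"rz":0.0},{"gripper":1.0,"tx":0.0,"ty":0.0,"tz":0.0,"rx":0.0,"ry":0.0,"rz":0.0},{"gripper":1.0,"tx":0.0,"ty":0.0,"tz":0.0,"rx":0.0,"ry":0.0,"rz":0.0},{"gripper":1.0,"tx":0.0,"ty":0.0,"tz":0.0,"rx":0.0,"ry":0.0,"rz":0.0},{"gripper":1.0,"tx":0.0,"ty":0.0,"tz":0.0,"rx":0.0,"ry":0.0,"rz":0.0},{"gripper":1.0,"tx":0.0,"ty":0.0,"tz":0.0,"rx":0.0,"ry":0.0,"rz":0.0},{"gripper":1.0,"tx":0.0,"ty":0.0,"tz":0.0,"rx":0.0,"ry":0.0,"rz":0.0}]'; done
python3 -m handwheel '[{"gripper":1.0,"tx":0.0,"ty":0.0,"tz":0.0,"rx":0.0,"ry":0.0,"rz":0.0},{"gripper":1.0,"tx":0.0,"ty":0.0,"tz":0.0,"rx":0.0,"ry":0.0,"rz":0.0},{"gripper":1.0,"tx":0.0,"ty":0.0,"tz":0.0,"rx":0.0,"ry":0.0,"rz":0.0},{"gripper":1.0,"tx":0.0,"ty":0.0,"tz":0.0,"rx":0.0,"ry":0.0,"rz":0.0},{"gripper":1.0,"tx":0.0,"ty":0.0,"tz":0.0,"rx":0.0,"ry":0.0,"rz":0.0},{"gripper":1.0,"tx":0.0,"ty":0.0,"tz":0.0,"rx":0.0,"ry":0.0,"rz":0.0},{"gripper":1.0,"tx":0.0,"ty":0.0,"tz":0.0,"rx":0.0,"ry":0.0,"rz":0.0},{"gripper":1.0,"tx":0.0,"ty":0.0,"tz":0.0,"rx":0.0,"ry":0.0,"rz":0.0}]'
python3 -m handwheel '[{"gripper":1.0,"tx":0.0,"ty":0.0,"tz":0.0,"rx":0.0,"ry":0.0,"rz":0.0},{"gripper":1.0,"tx":0.0,"ty":0.0,"tz":0.0,"rx":0.0,"ry":0.0,"rz":0.0},{"gripper":1.0,"tx":0.0,"ty":0.0,"tz":0.0,"rx":0.0,"ry":0.0,"rz":0.0},{"gripper":1.0,"tx":0.0,"ty":0.0,"tz":0.0,"rx":0.0,"ry":0.0,"rz":0.0},{"gripper":1.0,"tx":0.0,"ty":0.0,"tz":0.0,"rx":0.0,"ry":0.0,"rz":0.0},{"gripper":1.0,"tx":0.0,"ty":0.0,"tz":0.0,"rx":0.0,"ry":0.0,"rz":0.0},{"gripper":1.0,"tx":0.0,"ty":0.0,"tz":0.0,"rx":0.0,"ry":0.0,"rz":0.0},{"gripper":1.0,"tx":0.0,"ty":0.0,"tz":0.0,"rx":0.0,"ry":0.0,"rz":0.0}]'
python3 - <<'E'
from h import *
o,d=shot('side');cv2.imwrite('pics/s1.png',cv2.resize(d['image'][120:300,120:380,::-1],None,fx=3,fy=3))
print(o['ee_pos']+182*R.from_rotvec(o['orientation']).as_matrix()[:,2])
plan(641.9,-180.7,7,15.7/7)
E
```

```text
t: 5.22
ee_pos: [447.6, -5.5, 259.6]
orientation: [-2.24, -2.203, 0.0]
ft_force: [0.7, -0.3, -0.0]
width: 0.3
t: 6.22
ee_pos: [447.6, -5.5, 259.7]
orientation: [-2.24, -2.203, 0.0]
ft_force: [0.1, 0.5, 0.5]
width: 0.6
t: 7.22
ee_pos: [447.6, -5.4, 259.7]
orientation: [2.24, 2.203, 0.0]
ft_force: [-0.1, -0.4, -0.6]
width: 0.4
[447.62839401  -5.43964508  77.68688403]
tooly az -0.9435560225175459 az [ -0.69633812 -15.72233685] [-4.35845818e-06 -9.38812210e-06 -1.00000000e+00]
1 [-0.0178  0.0311  0.    ] [478. -24. 260.]
2 [-0.0189  0.0311  0.    ] [508. -44. 260.]
3 [-0.02    0.0311  0.    ] [537. -67. 260.]
4 [-0.0212  0.0311  0.    ] [565. -92. 260.]
5 [-0.0223  0.0311  0.    ] [ 592. -120.  260.]
6 [-0.0234  0.0312  0.    ] [ 618. -149.  260.]
7 [-0.0245  0.0312  0.    ] [ 642. -181.  260.]
```

View pics/s1.png

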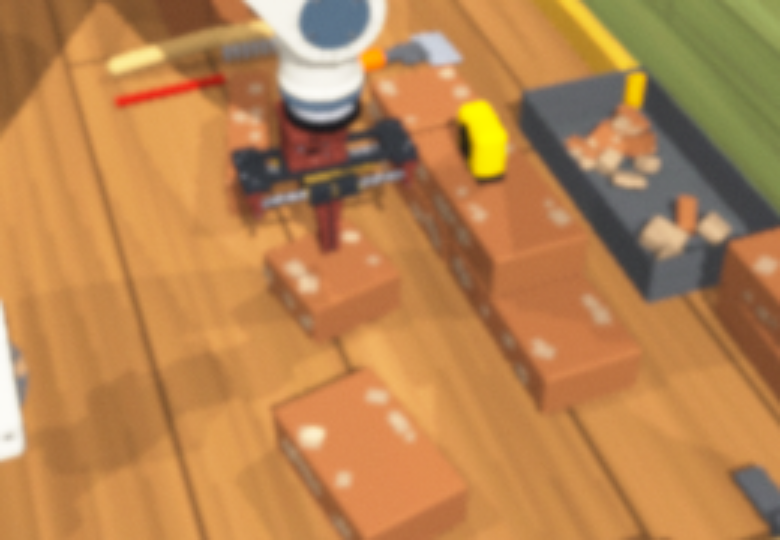

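The side picture shows the closed fingertips just above the half brick's middle, at about (330, 245) in the crop. They are roughly 24 mm clear and have held for more than 2.5 s. Now I'll lift, travel to the gap and look.

```bash
python3 -m handwheel '[{"gripper":1.0,"tx":0.0,"ty":0.0,"tz":-0.06,"rx":0.0,"ry":0.0,"rz":0.0},{"gripper":1.0,"tx":0.0,"ty":0.0,"tz":-0.06,"rx":0.0,"ry":0.0,"rz":0.0},{"gripper":1.0,"tx":0.0,"ty":0.0,"tz":-0.06,"rx":0.0,"ry":0.0,"rz":0.0},{"gripper":1.0,"tx":0.0,"ty":0.0,"tz":0.0,"rx":0.0,"ry":0.0,"rz":0.0}]'
python3 -m handwheel '[{"gripper":1.0,"tx":-0.018,"ty":0.031,"tz":0.0,"rx":0.0,"ry":0.0,"rz":2.2},{"gripper":1.0,"tx":-0.019,"ty":0.031,"tz":0.0,"rx":0.0,"ry":0.0,"rz":2.2},{"gripper":1.0,"tx":-0.020,"ty":0.031,"tz":0.0,"rx":0.0,"ry":0.0,"rz":2.2},{"gripper":1.0,"tx":-0.021,"ty":0.031,"tz":0.0,"rx":0.0,"ry":0.0,"rz":2.2},{"gripper":1.0,"tx":-0.022,"ty":0.031,"tz":0.0,"rx":0.0,"ry":0.0,"rz":2.2},{"gripper":1.0,"tx":-0.023,"ty":0.031,"tz":0.0,"rx":0.0,"ry":0.0,"rz":2.2},{"gripper":1.0,"tx":-0.0245,"ty":0.031,"tz":0.0,"rx":0.0,"ry":0.0,"rz":2.2},{"gripper":1.0,"tx":0.0,"ty":0.0,"tz":0.0,"rx":0.0,"ry":0.0,"rz":0.0}]'
python3 -m handwheel '[{"gripper":1.0,"tx":0.0,"ty":0.0,"tz":0.0,"rx":0.0,"ry":0.0,"rz":0.0},{"gripper":1.0,"tx":0.0,"ty":0.0,"tz":0.0,"rx":0.0,"ry":0.0,"rz":0.0}]'
python3 - <<'E'
from h import *
o,d=shot('wrist');plan(641.9,-180.7,1,0);print(o['t'],o['ee_pos'])
W=world(d,o);cv2.imwrite('pics/w2.png',d['image'][...,::-1])
z=W[...,2]
for lo,hi in((44,64),(98,118)):
  m=(z>lo)&(z<hi)&(W[...,0]>540)
  k,l,s,_=cv2.connectedComponentsWithStats(m.astype('uint8'),connectivity=4)
  for i in range(1,k):
    if s[i,4]>1000: print(s[i],cv2.minAreaRect(W[l==i][:,:2].astype('float32')),cv2.boxPoints(cv2.minAreaRect(W[l==i][:,:2].astype('float32'))).round().tolist(),np.median(W[l==i][:,2]))
E
```

```text
t: 7.78
ee_pos: [448.7, -5.5, 444.1]
orientation: [2.235, 2.198, 0.01]
ft_force: [0.3, -0.4, -0.5]
width: 0.1
t: 8.78
ee_pos: [642.3, -181.3, 437.1]
orientation: [-2.515, -1.879, 0.002]
ft_force: [-0.8, -0.0, -0.5]
width: 0.6
t: 9.02
ee_pos: [641.0, -178.6, 439.1]
orientation: [-2.513, -1.884, 0.001]
ft_force: [-0.6, -0.3, -0.1]
width: 0.4
tooly az -16.287377990504833 az [-15.56701103 -15.72233685] [-6.42736875e-04  2.85388551e-04 -9.99999753e-01]
1 [-0.0018  0.0013 -0.    ] [ 642. -181.  439.]
9.025 [ 641.04373958 -178.62442639  439.12172276]
[ 313    0  161  111 1941] ((849.440185546875, -63.67364501953125), (131.9869384765625, 171.708740234375), 89.99040222167969) [[764.0, -130.0], [935.0, -130.0], [935.0, 2.0], [764.0, 2.0]] 57.032100356101466
[ 382  106   80  169 1303] ((830.304931640625, -269.16705322265625), (254.5402374267578, 95.64099884033203), 67.62007904052734) [[738.0, -369.0], [826.0, -405.0], [923.0, -170.0], [835.0, -133.0]] 52.3201043896957
[ 205  116  100  102 6383] ((641.3123779296875, -176.3285675048828), (108.17638397216797, 117.98526000976562), 2.5511934757232666) [[585.0, -120.0], [590.0, -238.0], [698.0, -233.0], [693.0, -115.0]] 53.43465618564909
[  139     0   145   144 13024] ((635.5646362304688, -39.449058532714844), (108.23829650878906, 153.7200927734375), 2.4018430709838867) [[578.0, 35.0], [585.0, -119.0], [693.0, -114.0], [686.0, 40.0]] 107.38149231904472
[  401   103   110   172 14022] ((874.056884765625, -272.7323303222656), (108.70793151855469, 209.2163543701172), 1.222331166267395) [[817.0, -169.0], [822.0, -378.0], [931.0, -376.0], [926.0, -167.0]] 107.33766873638262
```

View pics/w2.png

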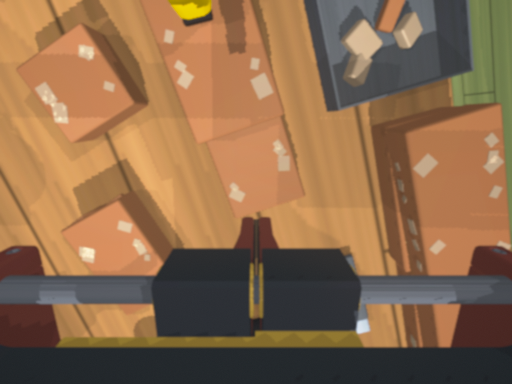

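The wrist view shows the bare lower brick at about (255, 165) next to the whole brick's end. That puts the gap centre at about (641.8, -181), as planned. The view also rules out the right-hand stack, which is out beyond x = 817. I'll go down in two stages.

```bash
python3 -m handwheel '[{"gripper":1.0,"tx":-0.002,"ty":0.001,"tz":0.05,"rx":0.0,"ry":0.0,"rz":0.0},{"gripper":1.0,"tx":0.0,"ty":0.0,"tz":0.05,"rx":0.0,"ry":0.0,"rz":0.0},{"gripper":1.0,"tx":0.0,"ty":0.0,"tz":0.03,"rx":0.0,"ry":0.0,"rz":0.0},{"gripper":1.0,"tx":0.0,"ty":0.0,"tz":0.0,"rx":0.0,"ry":0.0,"rz":0.0},{"gripper":1.0,"tx":0.0,"ty":0.0,"tz":0.0,"rx":0.0,"ry":0.0,"rz":0.0}]'
python3 - <<'E'
from h import *
plan(641.8,-181,1,0);o=ctrl.get_obs();print(o['ee_pos']+182*R.from_rotvec(o['orientation']).as_matrix()[:,2])
E
```

```text
t: 9.7
ee_pos: [642.6, -181.5, 311.3]
orientation: [2.513, 1.883, 0.002]
ft_force: [0.3, -0.7, 0.6]
width: 0.5
tooly az -16.316577269853777 az [-15.77173151 -15.74947734] [ 1.93354338e-03 -5.67841056e-04 -9.99997969e-01]
1 [ 0.0003 -0.0009 -0.    ] [ 642. -181.  311.]
[ 642.91557096 -181.58817249  129.26016685]
```

```bash
python3 -m handwheel '[{"gripper":1.0,"tx":0.0,"ty":-0.001,"tz":0.025,"rx":0.0,"ry":0.0,"rz":0.0},{"gripper":1.0,"tx":0.0,"ty":0.0,"tz":0.022,"rx":0.0,"ry":0.0,"rz":0.0},{"gripper":1.0,"tx":0.0,"ty":0.0,"tz":0.0,"rx":0.0,"ry":0.0,"rz":0.0},{"gripper":1.0,"tx":0.0,"ty":0.0,"tz":0.0,"rx":0.0,"ry":0.0,"rz":0.0},{"gripper":1.0,"tx":0.0,"ty":0.0,"tz":0.0,"rx":0.0,"ry":0.0,"rz":0.0},{"gripper":1.0,"tx":0.0,"ty":0.0,"tz":0.0,"rx":0.0,"ry":0.0,"rz":0.0},{"gripper":1.0,"tx":0.0,"ty":0.0,"tz":0.0,"rx":0.0,"ry":0.0,"rz":0.0},{"gripper":1.0,"tx":0.0,"ty":0.0,"tz":0.0,"rx":0.0,"ry":0.0,"rz":0.0}]'
python3 -m handwheel '[{"gripper":1.0,"tx":0.0,"ty":0.0,"tz":0.0,"rx":0.0,"ry":0.0,"rz":0.0},{"gripper":1.0,"tx":0.0,"ty":0.0,"tz":0.0,"rx":0.0,"ry":0.0,"rz":0.0},{"gripper":1.0,"tx":0.0,"ty":0.0,"tz":0.0,"rx":0.0,"ry":0.0,"rz":0.0},{"gripper":1.0,"tx":0.0,"ty":0.0,"tz":0.0,"rx":0.0,"ry":0.0,"rz":0.0},{"gripper":1.0,"tx":0.0,"ty":0.0,"tz":0.0,"rx":0.0,"ry":0.0,"rz":0.0},{"gripper":1.0,"tx":0.0,"ty":0.0,"tz":0.0,"rx":0.0,"ry":0.0,"rz":0.0},{"gripper":1.0,"tx":0.0,"ty":0.0,"tz":0.0,"rx":0.0,"ry":0.0,"rz":0.0},{"gripper":1.0,"tx":0.0,"ty":0.0,"tz":0.0,"rx":0.0,"ry":0.0,"rz":0.0}]'
python3 - <<'E'
from h import *
o,d=shot('side');print(o['ee_pos']+182*R.from_rotvec(o['orientation']).as_matrix()[:,2],o['ft_force'],abs(o['qvel']).max())
cv2.imwrite('pics/s2.png',cv2.resize(d['image'][120:300,120:380,::-1],None,fx=3,fy=3))
E
```

```text
t: 10.7
ee_pos: [641.1, -181.4, 262.8]
orientation: [2.515, 1.883, 0.0]
ft_force: [-0.8, -0.2, 0.0]
width: 0.5
t: 11.7
ee_pos: [641.1, -181.4, 262.7]
orientation: [2.515, 1.883, 0.0]
ft_force: [-0.7, -0.1, -0.2]
width: 0.8
[ 641.08522388 -181.43150083   80.68431539] [-0.65080483 -0.10128774 -0.22240382] 0.00169884380079007
```

View pics/s2.png

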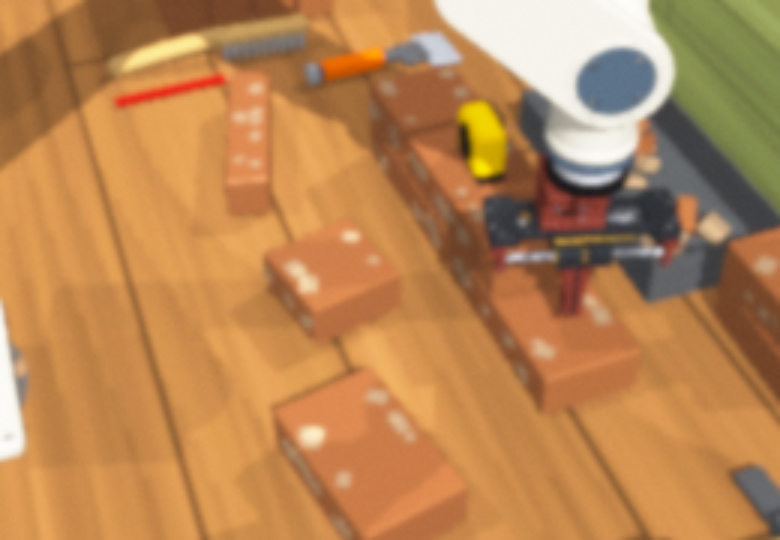

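The side picture shows the fingertips, at about (570, 310) in the crop, over the middle of the empty place. They are about 27 mm above its floor and still, and all the bricks are where they were.

```bash
python3 -c "
from workcell import ctrl
print(ctrl.close_job())"
```

```text
the job is handed in; nothing more can be done
None
```

I pointed at the loose half brick first, then at the empty place at the right-hand end of the upper course, and handed the job in still pointing there.

- **Half brick:** the fingers were shut, with the tips about 24 mm above its top and about 1 mm from its measured middle. They stayed there for roughly 2.5 to 3 s.
- **Between the two:** I kept the fingertips about 220–265 mm above the boards, well above the other pieces and the tape.
- **Empty place:** the tips finished at (641, -181, 81) mm, about 27 mm above its floor and within 1 mm of its measured middle. I took "two or three centimetres clear" as measured from the floor of the empty place, so the fingertips are below the tops of the upper course.
- **Last checks:** the arm was still, the force readings were only noise (under 1 N), and the side picture showed nothing moved. The top and wrist cameras agreed on both places to within about 1 mm.
- **Refused commands:** my first two move commands were refused for their format, and nothing moved. The whole job took about 12 s of robot time.

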